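# Stand the slumped flux bottle up in its deep bin and lock it with the keeper

## Task

The slim flux bottle has slumped over inside the deep light-blue bin. Tip it upright against the bin's end wall, keeping its foot down inside the bin, then slide the orange keeper fully across so the bottle stays trapped standing, and leave the things lying around the bin where they are.

Things in the scene. Friction and masses are not known exactly. Their poses are not given: they have to be found in the camera images.
- bin: Deep open light-blue bin fixed to the bench; inside 64 (x) by 225 (y) by 120 mm deep, floor and walls 5 mm thick, rim 125 mm above the bench. Origin on the bench under its centre; y along its length, z up. The bottle's bay is the +y end, the end wall's inner face at y = +112.5 mm; the -y end is empty. The keeper's metal guide sticks 40 mm out of the +x wall, up to 137 mm high.
- partition (a point): Top middle of the low 6 mm blue wall across the bin that the bottle leans on; axes as the bin's. Its bay-side face is 90 mm from the +y end wall; top 46.5 mm above the bench in the middle 42 mm of the width, 65 mm at both sides.
- flux_mid (a point): Middle (half-way up, on the axis) of the slim closed bottle; z from foot to cap. White with red label, 36 mm across for 130 mm, then a black cap 24 mm across, 40 mm long; 170 mm in all, about 0.14 kg. It starts leaning about 60 degrees from vertical along the bin, foot in the corner of floor and +y end wall. Stands by itself within about 13 degrees of upright.
- flux_foot (a point): Centre of the bottle's flat base, 85 mm from flux_mid; z towards the cap. The bottle stands on the bin's floor, 5 mm above the bench.
- flux_cap (a point): Centre of the cap's flat end, 170 mm from the foot on the bottle's axis. At the start it is free in the -y end of the bin, about 105 mm above the bench, with some 60 mm between it and the -y wall: room for shut fingers to go in and push it up and towards +y while the foot stays in its corner.
- keeper (a joint): How far the orange keeper is in: 0 m = drawn out, 0.070 m = fully across the bin (a stop). It slides along the bin's -x direction with about 1.5 N of friction and stays where it is left. When in, its bar (12 mm wide, underside 126 mm above the bench) passes 56 mm from the +y end wall, behind the standing bottle.
- keeper_post (a point): Centre of the upright round orange post on the keeper's outer end, 14 mm across, 134 to 167 mm above the bench (this point 151 mm); axes as the bin's. Push the keeper by it. It stands at the bin's y = +50.5 mm, and at x = +125 mm when drawn out, +55 mm when fully in. The bar reaches 91 mm from the post towards -x.
- spool: Reel of solder, 56 mm across, 40 mm high, standing loose on the bench beside the bin; origin under its centre. Leave alone.
- dropper: Small white dropper bottle with red label, 30 mm across, 62 mm high, standing loose beside the bin; origin under its centre. Leave alone.
- driver: Screwdriver with yellow handle, 150 mm long, lying on the bench beyond the bin's -y end, along its own x axis (handle towards -x); origin on the bench under it. Leave alone.
There are look-alikes about, which are no part of the job. What is meant by the part that bears flux_mid is not turquoise, and is the larger of those in its own colour.

How it is judged:
By the outcome, as a careful person would: the job done as asked, in the order asked, and still so for the second after the job is handed in, with the robot touching nothing.
It also fails if it takes over 56 s, if anything falls off the work surface, if the arm or the gripper's body presses on something with over 40 N, if the wrist force passes 120 N, or if a joint passes its speed limit or range.

## Robot

A 7-joint arm with a two-finger parallel gripper is mounted at the origin on the work surface. World frame = base frame: x ahead of the robot, y to its left, z up, the work surface at z = 0. Lengths are in mm, angles in rad, forces in N, time in s.
With the tool pointing down it reaches from about 425 to 875 mm from the base axis. Payload 8.4 kg.
Tool frame: the origin (TCP) lies at the very end of the fingers, on their centre line; the grasp point (between the pads) lies 19 mm behind it; z points along the fingers, y is the direction in which the jaws open and shut (so a half turn about z gives the same grasp; the last joint's range is limited). The gripper opens to 87 mm and grips with 3 to 60 N. Pads are 19 mm wide; open, the fingers measure 117 mm over their backs; the gripper's body (75 mm by 190 mm) begins 51 mm behind the grasp point.
Start: joints at [1.065, 0.333, 0.04, 1.465, -0.013, 1.343, -0.059], TCP at [257.162, -596.935, 222.546] pointing down, gripper open.
Joint ranges: [-2.58, 2.58], [-0.38, 2.09], [-1.3, 1.39], [0.25, 2.4], [-1.5, 4.64], [0.08, 2.09], [-2.65, 2.65]. Speed limits (rad/s): [2.22, 2.22, 2.79, 2.79, 3.14, 3.14, 3.14].

## Interface

Orientations are given as a unit quaternion [w, x, y, z].
In Python, from station import ctrl gives the robot as it stands.
- The arm moves only by the tool send_rows, never from a script. Its arguments are lists of equal length, an entry for each row: "linear": the shift along the tool's x, y, z in cm, a list of three; "rotation": the turn, a rotation vector about the tool's x, y, z in degrees, a list of three. In form: {"linear": [[x, y, z], ...], "rotation": [[rx, ry, rz], ...]}. A call has 1 to 12 rows; each row is the pose to reach, as a shift and turn from the pose commanded when the call began, along the tool's axes at that moment; what a row does not reach only later rows make up. A row lasts 1/8 s, in which the tool goes at most 62.5 mm and 10.7 degrees, less where a joint would pass 70% of its speed; a pose out of reach is approached as far as the arm can. A call with a gripper value outside its range is refused whole. "grip" is the closure, from -1 (fully open) to 1 (shut), so that 0 is half open, set as the call begins (left out, the last holds). The fingers move at their own pace and stop on an object; the grip force is fixed at half the most. Time passes only in rows, so rows that repeat a pose let the fingers close. It gives the time, the measured TCP pose, the force and the opening at its end, in the units of the state.
- ctrl.observe(): the state, without advancing time (a new reading comes with each control period).
- ctrl.grab_frame(name): name is "side" or "top" or "wrist"; returns (picture, depth): 420x560x3 uint8, blue, green, red; 420x560 float32, mm along the optical axis (not along the pixel's ray), 0 where there is no reading.
- ctrl.camera_info(name): a dict with "intrinsics" (3x3 intrinsics, pixels), "distortion" ([k1, k2, p1, p2, k3] as OpenCV has them; the pictures are not rectified), "world_to_cam" (4x4, takes a point from world to camera coordinates). Camera axes: x right, y down, z forward; pixel columns grow to the right and rows downward; lengths in mm; the calibration is good to about 2 mm. A picture is of the moment at which its call begins: read the wrist's pose just before it. camera_info takes no time and is no camera call; for the wrist camera it gives the pose at the moment of the call.
- ctrl.close_job(): hands the job in, once; it reports no verdict.
The state is a dict: "time_s": time; "qpos": joint angles; "joint_velocities": joint speeds; "effort": joint torques, N m; "position": TCP position; "tool_rot": TCP orientation; "wrist_force": force on the tool from outside, world axes, zero at the start; "torque": the same for the moment, N m; "opening": finger opening in mm.
Only numpy, scipy, OpenCV 4.12 (cv2) and the standard library are available. Lean on these libraries where they do the work, as an engineer would, in place of code of your own. Each camera call takes 0.05 s, during which the arm holds its last target. There are 200 camera calls.

## Working session

There is one attempt and no reset: what is moved stays moved. The work goes in short steps, Python scripts to look and compute and a tool call to move; the robot and the scene stay as the last step left them, time stands still between calls to the robot, and variables do not carry over. Pictures are saved under pics/ and viewed, about 8 in all and at most 12, crops included, and the job is handed in when it is done.

Besides the shell and the picture viewer there is one more tool, called after "Call:" as name(argument=value, ...) on one line, values as JSON. send_rows: Moves the arm, as the interface text tells. Its arguments: {"type":"object","properties":{"linear":{"type":"array"},"rotation":{"type":"array"},"grip":{"type":"number"}},"required":["linear","rotation"]}

```bash
ls; mkdir -p pics
python3 - <<'E'
from station import ctrl
import cv2,numpy as np
print(ctrl.observe())
for n in("top","side"):
    im,d=ctrl.grab_frame(n); cv2.imwrite(f"pics/{n}0.png",im); np.savez(f"pics/{n}0.npz",im=im,d=d)
    c=ctrl.camera_info(n); print(n,c)
a=cv2.imread("pics/top0.png")
E
```

```text
pics
{'time_s': 0.0, 'qpos': array([ 1.06480554,  0.33391455,  0.03987896,  1.46626   , -0.01336078,
        1.34327072, -0.05849305]), 'joint_velocities': array([-7.94417624e-05, -5.79891055e-04, -2.08836290e-04,  1.30142391e-03,
        1.07725177e-03,  1.87793449e-03,  4.27926544e-04]), 'effort': array([-9.57489356e-04, -6.56366944e+01,  1.33444961e+00, -4.03794229e+01,
       -5.97594143e-02,  4.48734616e-02,  1.58692428e-04]), 'position': array([ 256.95989523, -596.55868859,  221.66250348]), 'tool_rot': array([-7.59038217e-04,  9.79386679e-01,  2.01992828e-01, -2.32115144e-04]), 'wrist_force': array([0.4097716 , 0.52199602, 0.1418382 ]), 'torque': array([0.0240459 , 0.02986344, 0.05213845]), 'opening': 87.05292448465543}
top {'intrinsics': array([[435.9264605 ,   0.        , 275.42385717],
       [  0.        , 435.9264605 , 213.36760461],
       [  0.        ,   0.        ,   1.        ]]), 'distortion': array([-0.07457767,  0.        ,  0.        ,  0.        ,  0.        ]), 'world_to_cam': array([[ 2.55737020e-02, -9.98832629e-01, -4.09800457e-02,
         3.01708202e+01],
 
[... 171 characters left out ...]
     [ 0.00000000e+00,  0.00000000e+00,  0.00000000e+00,
         1.00000000e+00]])}
side {'intrinsics': array([[387.49333096,   0.        , 279.34839466],
       [  0.        , 387.49333096, 213.91412009],
       [  0.        ,   0.        ,   1.        ]]), 'distortion': array([-0.1101395,  0.       ,  0.       ,  0.       ,  0.       ]), 'world_to_cam': array([[-9.97593983e-01, -6.90857090e-02, -5.78008419e-03,
         4.72916131e+02],
       [-3.48478794e-02,  5.71779313e-01, -8.19667031e-01,
         8.07262388e+01],
       [ 5.99322106e-02, -8.17493475e-01, -5.72811093e-01,
         7.33344275e+02],
       [ 0.00000000e+00,  0.00000000e+00,  0.00000000e+00,
         1.00000000e+00]])}
```

View pics/top0.png

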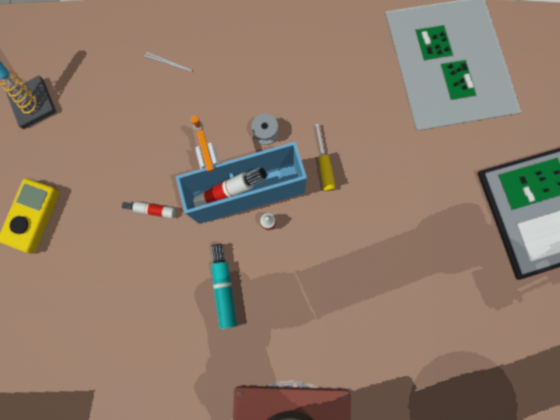

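View pics/side0.png

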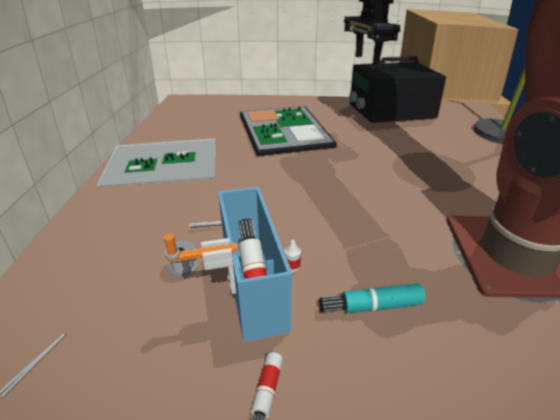

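Top view: the red/white bottle in the bin (about 230,187; cap 257,176) is the larger of the two red/white ones. The smaller one lies outside at (150,209), and the turquoise one at (222,290) is excluded. Next I measure the bin and keeper, with an enlarged crop to confirm.

```bash
cat > h.py <<'E'
import cv2,numpy as np
from station import ctrl
from scipy.spatial.transform import Rotation as R
def pts(im,d,c):
    h,w=d.shape; u,v=np.meshgrid(np.arange(w),np.arange(h))
    n=cv2.undistortPoints(np.stack([u,v],-1).reshape(-1,1,2).astype(np.float64),c["intrinsics"],c["distortion"]).reshape(h,w,2)
    P=np.dstack([n*d[...,None],d]); T=c["world_to_cam"]
    return (P-T[:3,3])@T[:3,:3]
def hsv(im): return cv2.cvtColor(im,cv2.COLOR_BGR2HSV)
E
python3 - <<'E'
from h import *
for n in("top","side"):
    z=np.load(f"pics/{n}0.npz"); im,d=z["im"],z["d"]; P=pts(im,d,ctrl.camera_info(n)); H=hsv(im)
    roi=(P[...,0]>400)&(P[...,0]<800)&(abs(P[...,1]-100)<300)&(d>0)
    blue=(H[...,0]>95)&(H[...,0]<115)&(H[...,1]>90)&roi
    rim=blue&(P[...,2]>118)&(P[...,2]<132)
    p=P[rim]; r=cv2.minAreaRect(p[:,:2].astype(np.float32)); print(n,"rim",rim.sum(),np.median(p[:,2]),r,cv2.boxPoints(r).round(0).tolist())
    org=(H[...,0]>5)&(H[...,0]<16)&(H[...,1]>200)&(H[...,2]>150)&roi&(P[...,2]>110)
    q=P[org]; print("orange",org.sum(),q.min(0),q.max(0)); t=q[q[:,2]>155]; print("post top",len(t),t.mean(0) if len(t) else 0)
    np.save(f"pics/rim_{n}.npy",p)
    cx=P[...,2]; blk=(H[...,2]<70)&roi&(cx>60)&(cx<135)&(P[...,0]>520)
    b=P[blk];print("black",len(b),b.mean(0),b.min(0),b.max(0))
im=cv2.imread("pics/top0.png")[100:240,100:340];cv2.imwrite("pics/crop1.png",cv2.resize(im,None,fx=3.3,fy=3.3,interpolation=3))
E
```

```text
top rim 927 123.8366591416388 ((513.1366577148438, 103.95217895507812), (75.76362609863281, 233.5815887451172), 17.520587921142578) [[442.0, 204.0], [512.0, -19.0], [584.0, 4.0], [514.0, 227.0]]
orange 25 [522.89941803 158.33538302 131.20152571] [613.66688122 192.35427999 168.82759164]
post top 9 [608.17708805 187.13253356 165.26739676]
black 71 [526.88482952  69.07697178 106.99532306] [520.1616458   57.91194101  95.52133315] [537.27677681 100.49109195 114.85566712]
side rim 975 124.7144358724216 ((513.0316772460938, 106.12073516845703), (73.40437316894531, 234.95541381835938), 17.577064514160156) [[443.0, 207.0], [514.0, -17.0], [583.0, 5.0], [513.0, 229.0]]
orange 13 [598.22313402 190.83864653 130.81273653] [611.90745125 194.29307477 163.03602366]
post top 6 [606.87204496 193.14362937 158.99436183]
black 25 [523.81789479  86.01764991 104.35532594] [520.0810324   71.01536778  92.99585497] [527.02284294  98.14622158 114.34373857]
```

View pics/crop1.png

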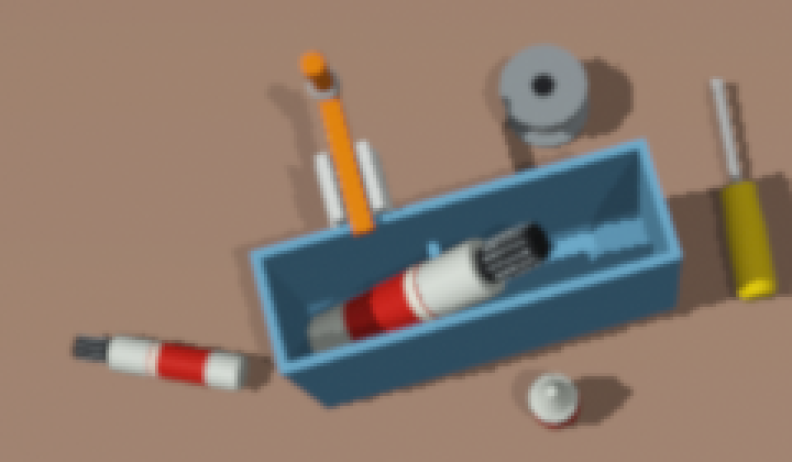

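The crop confirms the target: the large red/white bottle is inside the bin, its cap end at crop pixel (535,245). The bin centre is near (513,105), yaw +17.55°, and the keeper is drawn out. I'll move above the bin's empty end with fingers shut, tool x along bin +y and tool y along bin +x.

Call:
send_rows(linear=[[50.4,-45.9,0],[50.4,-45.9,0],[50.4,-45.9,0],[50.4,-45.9,0],[50.4,-45.9,0],[50.4,-45.9,0],[50.4,-45.9,0],[50.4,-45.9,0],[50.4,-45.9,0],[50.4,-45.9,0],[50.4,-45.9,0],[50.4,-45.9,0]], rotation=[[0,0,-84.2],[0,0,-84.2],[0,0,-84.2],[0,0,-84.2],[0,0,-84.2],[0,0,-84.2],[0,0,-84.2],[0,0,-84.2],[0,0,-84.2],[0,0,-84.2],[0,0,-84.2],[0,0,-84.2]], grip=1)

```text
time_s: 1.6
position: [538.9, 29.4, 222.3]
tool_rot: [-0.001, 0.588, 0.809, 0.001]
wrist_force: [-0.6, -0.6, -0.3]
opening: 0.3
```

```bash
cat >> h.py <<'E'
C=np.array([513.1,105.0]);A=np.deg2rad(17.55)
B=np.array([[np.cos(A),np.sin(A)],[-np.sin(A),np.cos(A)]])
def tobin(p): p=np.atleast_2d(p).astype(float).copy(); p[:,:2]=(p[:,:2]-C)@B.T; return p
def st():
    o=ctrl.observe(); q=o["tool_rot"]; M=R.from_quat([q[1],q[2],q[3],q[0]]).as_matrix()
    f=o["wrist_force"]; print("t",round(o["time_s"],2),"tcp bin",tobin(o["position"])[0].round(1),"toolx in bin deg",round(np.degrees(np.arctan2(M[1,0],M[0,0])-A),2),"zdir",M[:,2].round(3),"F bin",(B@f[:2]).round(1),f[2].round(1),"open",round(o["opening"],1),"q",o["qpos"].round(2))
E
python3 - <<'E'
from h import *
st(); c=ctrl.camera_info("wrist"); im,d=ctrl.grab_frame("wrist"); st()
P=pts(im,d,c);Q=tobin(P.reshape(-1,3)).reshape(P.shape);H=hsv(im)
cv2.imwrite("pics/w1.png",im)
blue=(H[...,0]>95)&(H[...,0]<118)&(H[...,1]>80)&(d>0)
rim=blue&(abs(P[...,2]-125)<5)&(abs(Q[...,0])<60)&(abs(Q[...,1])<140)
r=Q[rim];print(len(r),np.percentile(r,[0.5,50,99.5],0).round(1) if len(r) else 0)
if len(r): print(cv2.minAreaRect(r[:,:2].astype(np.float32)))
blk=(H[...,2]<60)&(d>0)&(abs(Q[...,0])<30)&(Q[...,1]>-70)&(Q[...,1]<20)&(P[...,2]>70)&(P[...,2]<130)
b=Q[blk];print("black",len(b),np.percentile(b,[1,50,99],0).round(1) if len(b) else 0)
E
```

```text
t 1.6 tcp bin [  1.8 -79.8 222.3] toolx in bin deg 90.38 zdir [-0.     0.003 -1.   ] F bin [-0.8 -0.4] -0.3 open 0.3 q [ 0.42  0.16 -0.61  1.71  0.09  1.3   0.1 ]
t 1.65 tcp bin [  0.4 -82.7 222.1] toolx in bin deg 90.2 zdir [-0.001  0.001 -1.   ] F bin [-0.4 -0.9] 0.3 open 0.4 q [ 0.42  0.16 -0.61  1.71  0.09  1.31  0.11]
3150 [[ -36.9 -109.5  120.2]
 [ -32.3  -10.4  124.5]
 [  36.7   80.1  126.3]]
((-0.19943618774414062, -15.357757568359375), (193.68313598632812, 73.98509979248047), 89.9735336303711)
black 330 [[ -9.8 -49.2  92.9]
 [ -0.7 -41.1 105.8]
 [ 11.4  -9.6 114.2]]
```

View pics/w1.png

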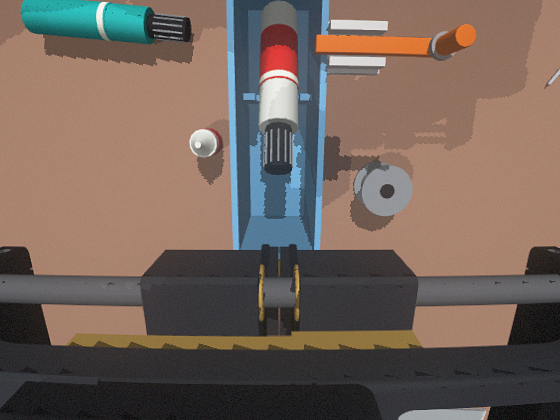

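Wrist view agrees with the bin frame: rim centred at x≈0, cap end at pixel (278,165), about bin (0,-44,105). Descending at the empty end.

Call:
send_rows(linear=[[0,0,4],[0,0,8],[0,0,12],[0,0,15],[0,0,15]], rotation=[[0,0,0],[0,0,0],[0,0,0],[0,0,0],[0,0,0]])

```text
time_s: 2.28
position: [536.4, 22.3, 70.5]
tool_rot: [-0.002, 0.592, 0.806, -0.002]
wrist_force: [-0.7, -0.5, 0.6]
opening: 0.9
```

Run:
```python
from h import *
st(); c=ctrl.camera_info("wrist")["world_to_cam"]; print(tobin(-c[:3,:3].T@c[:3,3]))
```

```text
t 2.27 tcp bin [ -2.7 -85.8  70.5] toolx in bin deg 89.86 zdir [-0.005 -0.    -1.   ] F bin [-0.8 -0.3] 0.6 open 0.9 q [ 0.39  0.3  -0.59  1.88  0.19  1.02  0.02]
[[ -1.97772398 -13.73168605 232.312797  ]]
```

Call:
send_rows(linear=[[1.0,0.2,0],[2.0,0.2,0],[2.6,0.2,0],[2.9,0.2,-0.4],[3.1,0.2,-0.9],[3.3,0.2,-1.4],[3.6,0.2,-1.9],[4.0,0.2,-2.5],[4.4,0.2,-3.0],[4.8,0.2,-3.5],[4.8,0.2,-3.5]], rotation=[[0,0,0],[0,0,0],[0,0,0],[0,0,0],[0,0,0],[0,0,0],[0,0,0],[0,0,0],[0,0,0],[0,0,0],[0,0,0]])

```text
time_s: 3.65
position: [526.0, 71.2, 108.1]
tool_rot: [0.0, 0.591, 0.807, 0.0]
wrist_force: [0.2, -1.3, 1.4]
opening: 0.4
```

Run:
```python
from h import *
st()
ims=[]
for n in("side","wrist"):
    im,d=ctrl.grab_frame(n); ims.append(im)
a=cv2.resize(ims[0][170:350,150:330],(420,420),interpolation=3);b=ims[1][:,100:480]
cv2.imwrite("pics/m1.png",np.hstack([a,b]))
```

```text
t 3.65 tcp bin [  2.1 -36.1 108.1] toolx in bin deg 90.0 zdir [ 0.001  0.    -1.   ] F bin [-0.2 -1.3] 1.4 open 0.4 q [ 0.34  0.24 -0.63  1.87  0.16  1.08 -0.04]
```

View pics/m1.png

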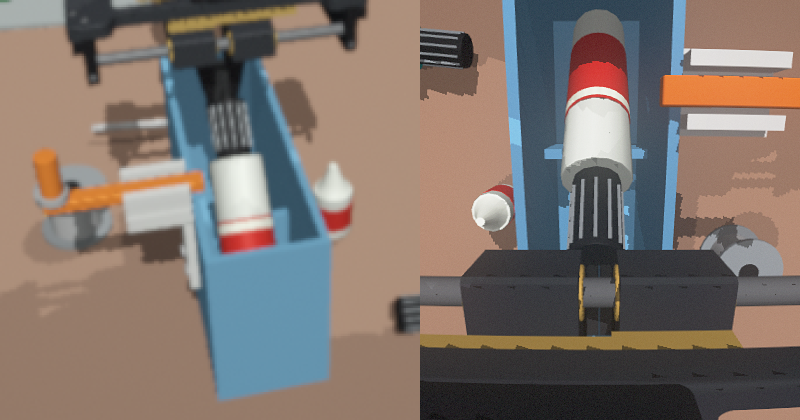

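The side and wrist views show the cap riding centred on the finger face, the bottle at about 45° and the foot in its corner. Continuing along the arc to about 15°.

Call:
send_rows(linear=[[0.5,0,-0.5],[0.9,0,-1.0],[1.4,0,-1.4],[1.9,0,-1.8],[2.5,0,-2.2],[3.0,0,-2.5],[3.6,0,-2.9],[4.2,0,-3.2],[4.9,0,-3.5],[5.5,0,-3.7],[6.2,0,-3.9],[6.8,0,-4.1]], rotation=[[0,0,0],[0,0,0],[0,0,0],[0,0,0],[0,0,0],[0,0,0],[0,0,0],[0,0,0],[0,0,0],[0,0,0],[0,0,0],[0,0,0]])

```text
time_s: 5.25
position: [505.3, 135.8, 148.7]
tool_rot: [-0.0, 0.591, 0.807, 0.0]
wrist_force: [-0.7, -0.1, 0.1]
opening: 0.4
```

Run:
```python
from h import *
st()
ims=[]
for n in("side","wrist"):
    im,d=ctrl.grab_frame(n); ims.append(im)
a=cv2.resize(ims[0][170:350,150:330],(420,420),interpolation=3);b=ims[1][:,100:480]
cv2.imwrite("pics/m2.png",np.hstack([a,b]))
```

```text
t 5.25 tcp bin [  1.8  31.7 148.7] toolx in bin deg 89.97 zdir [-0.  0. -1.] F bin [-0.7  0.2] 0.1 open 0.4 q [ 0.27  0.19 -0.68  1.84  0.13  1.16 -0.15]
```

View pics/m2.png

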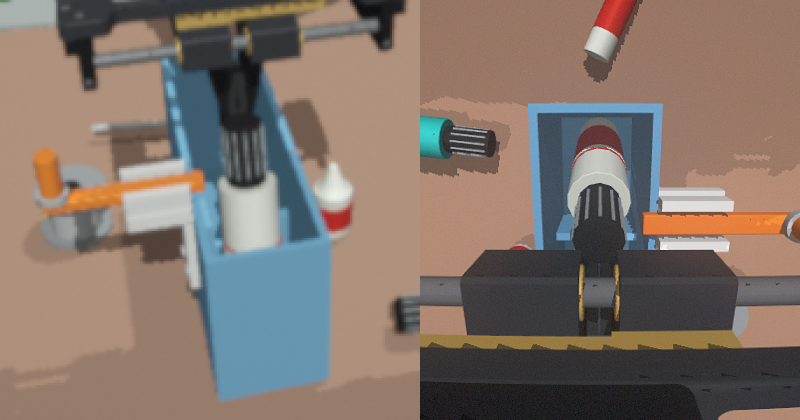

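The bottle is at about 15° from upright and still riding centred. Easing it the rest of the way.

Call:
send_rows(linear=[[0.5,0,-0.1],[1.0,0,-0.2],[1.4,0,-0.3],[1.8,0,-0.3],[2.2,0,-0.3],[2.6,0,-0.3],[3.0,0,-0.3],[3.3,0,-0.3],[3.6,0,-0.3],[3.9,0,-0.3],[4.1,0,-0.3],[4.1,0,-0.3]], rotation=[[0,0,0],[0,0,0],[0,0,0],[0,0,0],[0,0,0],[0,0,0],[0,0,0],[0,0,0],[0,0,0],[0,0,0],[0,0,0],[0,0,0]])

```text
time_s: 6.85
position: [493.3, 174.2, 151.7]
tool_rot: [0.0, 0.591, 0.806, -0.0]
wrist_force: [1.2, -0.4, 0.7]
opening: 0.3
```

```bash
cat > b.py <<'E'
from h import *
st()
ims=[]
for n in("side","wrist","top"):
    c=ctrl.camera_info(n); im,d=ctrl.grab_frame(n); ims.append(im)
    P=pts(im,d,c);Q=tobin(P.reshape(-1,3)).reshape(P.shape);H=hsv(im)
    base=(d>0)&(abs(Q[...,0])<31)&(Q[...,1]>30)&(Q[...,1]<125)
    w=base&(H[...,1]<60)&(H[...,2]>110)&(Q[...,2]>124)&(Q[...,2]<145); k=base&(H[...,2]<75)&(Q[...,2]>145)&(Q[...,2]<182)
    for nm,m in(("white",w),("black",k)):
        q=Q[m]; print(n,nm,len(q),np.percentile(q,[2,50,98],0).round(1).tolist() if len(q)>5 else '')
    o=(H[...,0]>5)&(H[...,0]<16)&(H[...,1]>180)&(d>0)&(Q[...,2]>122)&(abs(Q[...,1]-50)<25)
    q=Q[o]; print(n,"orange x",q[:,0].min().round(1),q[:,0].max().round(1)) if len(q) else 0
a=cv2.resize(ims[0][170:350,150:330],(420,420),interpolation=3);b=ims[1][:,100:480]
import sys; cv2.imwrite(f"pics/{sys.argv[1]}.png",np.hstack([a,b]))
E
python3 b.py m3
```

```text
t 6.85 tcp bin [  2.   71.9 151.7] toolx in bin deg 89.95 zdir [ 0. -0. -1.] F bin [ 1.1 -0.7] 0.7 open 0.3 q [ 0.22  0.19 -0.7   1.83  0.14  1.16 -0.23]
side white 321 [[-13.7, 87.2, 124.7], [4.8, 105.7, 134.2], [19.3, 112.2, 137.2]]
side black 387 [[-7.8, 69.7, 148.2], [3.7, 96.9, 174.9], [12.5, 105.7, 180.9]]
side orange x 28.7 122.9
wrist white 1147 [[-14.9, 88.0, 125.8], [1.6, 104.0, 134.5], [18.6, 110.9, 136.0]]
wrist black 2611 [[-8.3, 81.0, 150.2], [1.6, 94.7, 174.5], [12.0, 105.1, 179.7]]
wrist orange x 85.7 124.3
top white 0 
top black 0 
top orange x 33.9 113.5
```

View pics/m3.png

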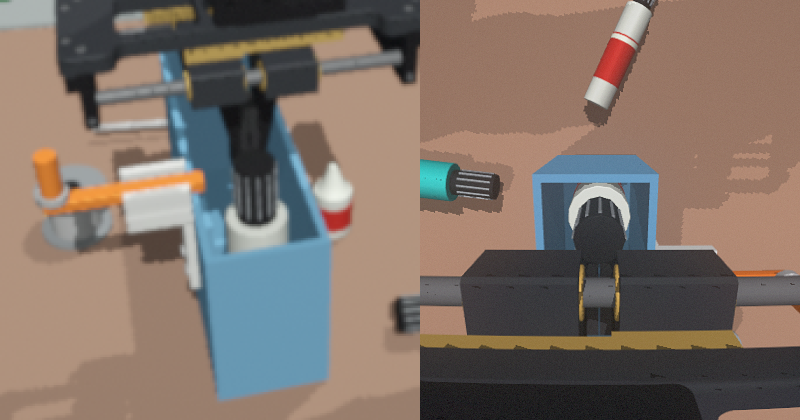

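The bottle is upright: cap centre at bin (1.6, 94.7), top at 175 mm, shoulder against the end wall. Backing off gently, then rising.

Call:
send_rows(linear=[[-0.3,0,0],[-0.8,0,0],[-1.5,0,0],[-2.5,0,0],[-3.5,0,0],[-4.0,0,-2],[-4.0,0,-5],[-4.0,0,-6],[-4.0,0,-6]], rotation=[[0,0,0],[0,0,0],[0,0,0],[0,0,0],[0,0,0],[0,0,0],[0,0,0],[0,0,0],[0,0,0]])

```text
time_s: 8.12
position: [505.4, 136.0, 211.7]
tool_rot: [0.0, 0.591, 0.806, 0.0]
wrist_force: [-0.0, -0.9, 0.1]
opening: 0.3
```

```bash
python3 b.py m4
```

```text
t 8.12 tcp bin [  2.   31.9 211.7] toolx in bin deg 89.94 zdir [ 0.001 -0.    -1.   ] F bin [-0.3 -0.9] 0.1 open 0.3 q [ 0.28  0.14 -0.68  1.76  0.09  1.28 -0.11]
side white 331 [[-14.0, 83.7, 124.5], [5.0, 104.7, 134.3], [19.7, 111.9, 138.1]]
side black 281 [[-7.7, 86.3, 146.1], [3.9, 100.5, 174.3], [12.4, 105.2, 176.1]]
side orange x 29.8 123.0
wrist white 655 [[-14.8, 76.0, 132.9], [1.2, 100.9, 134.5], [18.4, 109.8, 135.9]]
wrist black 1157 [[-7.8, 82.4, 173.1], [1.8, 92.7, 174.6], [12.5, 102.6, 175.9]]
wrist orange x 27.4 124.2
top white 0 
top black 0
```

The bottle stands freely, cap centre y≈92.7 and level. Moving to the outer side of the post.

Call:
send_rows(linear=[[0.5,4,0],[1,8,0],[1.5,12,0],[1.9,16.3,0],[1.9,16.3,0],[1.9,16.3,3],[1.9,16.3,6.7],[1.9,16.3,6.7],[1.9,16.3,6.7]], rotation=[[0,0,0],[0,0,0],[0,0,0],[0,0,0],[0,0,0],[0,0,0],[0,0,0],[0,0,0],[0,0,0]])

```text
time_s: 9.4
position: [655.0, 203.5, 145.9]
tool_rot: [0.0, 0.591, 0.806, 0.0]
wrist_force: [-0.4, 0.7, 0.3]
opening: 0.5
```

```bash
python3 b.py m5
```

```text
t 9.4 tcp bin [165.   51.1 145.9] toolx in bin deg 89.96 zdir [ 0.001  0.    -1.   ] F bin [-0.2  0.8] 0.3 open 0.5 q [ 0.09  0.53 -0.64  1.43  0.32  1.28 -0.28]
side white 333 [[-14.0, 84.2, 124.4], [4.8, 104.8, 134.2], [19.7, 111.6, 139.0]]
side black 273 [[-7.2, 85.9, 146.0], [3.9, 100.6, 174.3], [11.7, 105.1, 176.2]]
side orange x 29.6 123.9
wrist white 928 [[4.8, 77.1, 124.8], [14.6, 98.5, 134.0], [19.5, 109.3, 135.6]]
wrist black 0 
wrist orange x 27.3 124.8
top white 74 [[-16.8, 89.2, 124.3], [-9.5, 100.7, 133.3], [18.7, 116.8, 142.2]]
top black 97 [[-10.6, 88.0, 151.1], [-2.6, 93.7, 174.0], [10.9, 100.3, 176.6]]
```

View pics/m5.png

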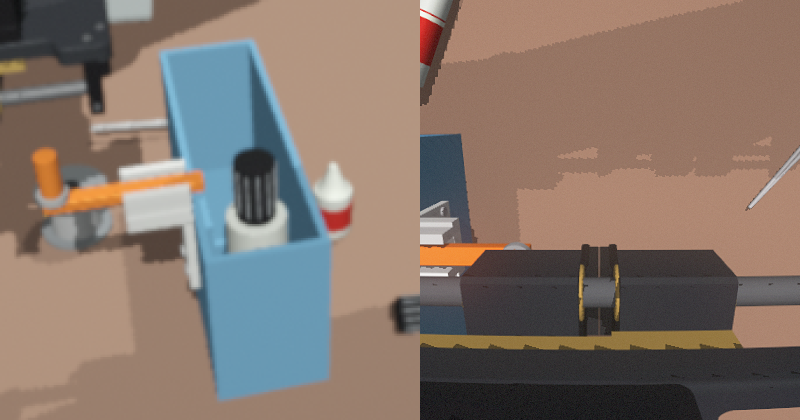

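The bottle stands clear of the bar's path, and the fingers are outside the post at its y. Pushing the keeper in.

Call:
send_rows(linear=[[0,-0.8,0],[0,-1.6,0],[0,-2.4,0],[0,-3.2,0],[0,-4.0,0],[0,-4.8,0],[0,-5.6,0],[0,-6.4,0],[0,-7.2,0],[0,-7.8,0],[0,-8.2,0],[0,-8.2,0]], rotation=[[0,0,0],[0,0,0],[0,0,0],[0,0,0],[0,0,0],[0,0,0],[0,0,0],[0,0,0],[0,0,0],[0,0,0],[0,0,0],[0,0,0]])

```text
time_s: 11.05
position: [576.4, 178.5, 144.6]
tool_rot: [-0.0, 0.591, 0.806, -0.0]
wrist_force: [0.3, 0.9, 0.2]
opening: 0.3
```

```bash
python3 b.py m6
```

```text
t 11.05 tcp bin [ 82.5  51.  144.6] toolx in bin deg 89.95 zdir [-0. -0. -1.] F bin [0.6 0.8] 0.2 open 0.3 q [ 0.18  0.37 -0.68  1.65  0.25  1.21 -0.26]
side white 331 [[-14.1, 85.7, 124.3], [4.6, 104.8, 134.3], [19.3, 111.7, 138.4]]
side black 271 [[-7.0, 85.9, 146.6], [4.0, 100.6, 174.5], [12.2, 104.8, 176.3]]
side orange x -22.7 72.7
wrist white 1396 [[-8.5, 76.4, 125.6], [11.7, 101.0, 134.3], [19.1, 109.8, 135.8]]
wrist black 3491 [[-7.5, 82.2, 147.1], [6.6, 94.1, 174.0], [14.1, 104.2, 175.6]]
wrist orange x -25.3 57.0
top white 0 
top black 0
```

View pics/m6.png

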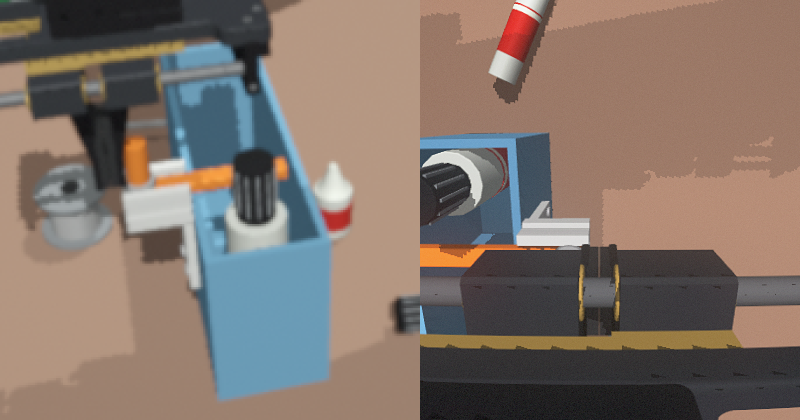

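The bar passes behind the bottle. Its end is at x≈-25, so about 11 mm remain. Pushing on to the stop in small steps.

Call:
send_rows(linear=[[0,-0.4,0],[0,-0.8,0],[0,-1.0,0],[0,-1.1,0],[0,-1.2,0],[0,-1.2,0],[0,-1.2,0]], rotation=[[0,0,0],[0,0,0],[0,0,0],[0,0,0],[0,0,0],[0,0,0],[0,0,0]])

```text
time_s: 12.08
position: [565.4, 175.2, 144.7]
tool_rot: [0.0, 0.591, 0.806, 0.0]
wrist_force: [3.0, 2.2, -0.6]
opening: 0.6
```

```bash
python3 b.py m7
```

```text
t 12.07 tcp bin [ 71.   51.1 144.7] toolx in bin deg 89.96 zdir [ 0.  0. -1.] F bin [3.5 1.2] -0.6 open 0.6 q [ 0.19  0.35 -0.69  1.68  0.23  1.2  -0.25]
side white 326 [[-14.1, 85.6, 124.5], [4.3, 104.9, 134.4], [19.4, 111.7, 139.0]]
side black 276 [[-6.7, 85.2, 146.7], [4.1, 100.6, 174.5], [12.1, 105.1, 176.2]]
side orange x -33.5 61.8
wrist white 1372 [[-9.1, 76.7, 125.4], [11.7, 101.3, 134.3], [19.3, 109.7, 135.9]]
wrist black 3297 [[-7.5, 82.1, 147.6], [5.8, 94.1, 174.1], [14.0, 104.1, 175.6]]
wrist orange x -36.1 46.7
top white 0 
top black 0
```

Call:
send_rows(linear=[[0,-0.15,0],[0,-0.3,0],[0,-0.3,0]], rotation=[[0,0,0],[0,0,0],[0,0,0]])

```text
time_s: 12.6
position: [565.0, 175.0, 145.2]
tool_rot: [0.001, 0.591, 0.806, 0.003]
wrist_force: [15.0, 5.4, -6.3]
opening: 0.4
```

```bash
python3 -c "
from h import *
st()"
```

```text
t 12.6 tcp bin [ 70.6  51.1 145.2] toolx in bin deg 89.94 zdir [ 0.006  0.003 -1.   ] F bin [15.9  0.6] -6.3 open 0.4 q [ 0.19  0.34 -0.69  1.69  0.23  1.19 -0.25]
```

The force jumped to 16 N with no further travel, so the keeper is at its stop. Backing off and rising.

Call:
send_rows(linear=[[0,0.5,0],[0,1.5,0],[0,3.0,0],[0,4.5,0],[0,5,-4],[0,6,-8],[0,8,-12],[0,12,-12],[0,16,-12],[0,16,-12],[0,16,-12]], rotation=[[0,0,0],[0,0,0],[0,0,0],[0,0,0],[0,0,0],[0,0,0],[0,0,0],[0,0,0],[0,0,0],[0,0,0],[0,0,0]])

```text
time_s: 13.98
position: [714.5, 222.6, 264.0]
tool_rot: [-0.001, 0.591, 0.807, -0.0]
wrist_force: [0.0, -0.7, -0.3]
opening: 0.6
```

```bash
python3 b.py m8
```

```text
t 13.97 tcp bin [227.5  51.4 264. ] toolx in bin deg 89.98 zdir [-0.002 -0.    -1.   ] F bin [-0.2 -0.7] -0.3 open 0.6 q [ 0.    0.61 -0.64  1.07  0.34  1.56 -0.24]
side white 319 [[-14.0, 85.2, 124.4], [4.5, 105.1, 134.2], [19.1, 111.6, 136.6]]
side black 320 [[-7.0, 85.5, 146.6], [3.3, 101.2, 172.8], [11.7, 105.0, 176.1]]
side orange x -34.3 60.3
wrist white 487 [[-6.0, 76.7, 125.0], [12.2, 100.9, 134.1], [19.3, 110.0, 135.8]]
wrist black 1063 [[0.4, 82.0, 145.8], [10.5, 93.3, 167.4], [14.9, 104.4, 175.4]]
wrist orange x -35.7 62.0
top white 44 [[-25.8, 99.9, 124.4], [-7.6, 107.2, 131.7], [23.7, 117.1, 142.2]]
top black 46 [[-9.2, 93.7, 170.7], [1.0, 96.9, 174.3], [11.3, 100.6, 176.3]]
```

View pics/m8.png

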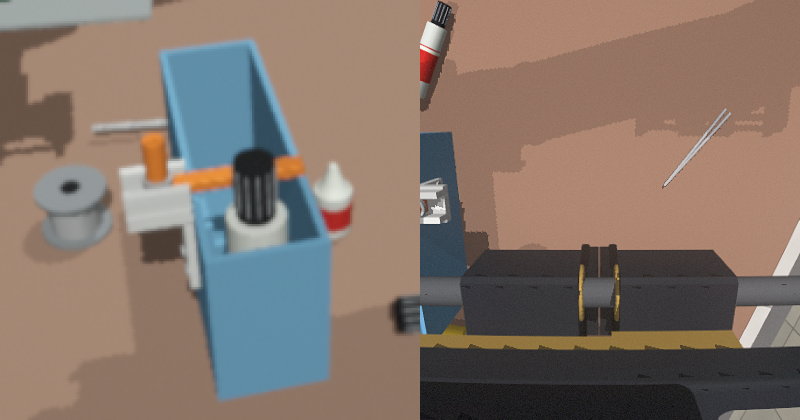

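The bottle stands upright with the bar fully across behind it, post outer edge at x≈62 as expected. The spool, dropper and driver are undisturbed and the robot is clear.

```bash
python3 -c "
from station import ctrl
print(ctrl.close_job())"
```

```text
the job is handed in; nothing more can be done
None
```

The flux bottle is standing upright against the bin's +y end wall, with the orange keeper fully across behind it. I handed the job in after about 14 s on the robot's clock. `close_job` reports no verdict.

- **How:** I pushed the bottle's cap up and over along an arc with the fingers shut. I then backed off and pushed the keeper in by its post. The last pictures were taken with the robot clear of everything.
- **Bottle:** The cap top is 175 mm above the bench, its centre about 93–95 mm along the bin. The body spans about y = 77 to 110 mm, so it is upright and free-standing. I judged its foot to be down from these heights and the pictures, not by measuring it.
- **Keeper:** The bar's end is at x ≈ -36 mm and the post's outer edge at about 62 mm, both matching fully in. Pushing further raised the force to about 16 N with under 0.5 mm of travel, so it is on its stop.
- **Other things:** The spool, dropper and driver look unmoved in the pictures, but I did not measure their positions again.
- **Disagreements:** The top camera's last bottle readings were a few millimetres off the others, on very few pixels. I relied on the side and wrist views, which agree with each other.

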